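# Reset the push-latch depth stop of the wide drawer

## Task

The wide drawer's push latch is out of adjustment. On the stop on top of the wide drawer box, slacken the winged jam nut anticlockwise by an eighth to a fifth of a turn, then turn the brass adjuster screw above it clockwise until its flat grip lines up with the two pale index marks on the plate, and tighten the nut clockwise all the way back to its stop, leaving the screw on its marks. Do not touch the narrow drawer box or its stop.

Things in the scene. Friction and masses are not known exactly. Their poses are not given: they have to be found in the camera images.
- wide_drawer: Fixed dark wenge drawer box, no handle, 240 wide (y) x 220 deep (x) x 75 mm high, drawer front 26 mm out from its -x face. Origin: centre of underside; x from drawer front to rear, z up. Stop on the lid, vertical axis at x -70 mm, y 0: 84 mm square dark plate, top 79 mm up, pale index marks on the line y = 0 before and behind the axis; 30 mm boss up to 87 mm; nut; screw. 18 mm tin on lid's rear.
- jam_nut (a joint): Steel hex jam nut of the wide box's stop: 41 mm across flats, 87 to 111 mm above the surface; two wings on opposite corners reach 37 mm from the axis. Rad: 0 = tight at its stop, wings along the box's y, the wingless flats (to grip) facing its +x and -x; grows anticlockwise from above (loosening), to 1.4; wings and flats turn with it. Stays where left; 0.1 N m to turn; does not turn the screw.
- adjuster (a joint): Brass adjuster screw on the same axis above the jam nut: upright flat grip 28 mm long, 12 mm thick, 118 to 144 mm above the surface (7 mm clear of the nut). Rad: 0 = its length along the box's x, in line with the index marks; positive anticlockwise from above. Starts 0.6 to 1.2 anticlockwise of the marks. Stays where left; 0.05 N m to turn; keeps its height and does not turn the nut.
- narrow_drawer: The other fixed drawer box, 130 wide (y) x 220 deep (x) x 75 mm high, drawer front 14 mm out from its -x face, with a like stop at the same offsets and a 75 mm high glass globe on the lid's rear. Not to be touched. Origin: centre of underside; axes as for the wide box. Either box may be the left or the right one.

How it is judged:
By the outcome, as a careful person would: the job done as asked, in the order asked, and still so for the second after the job is handed in, with the robot touching nothing.
It also fails if it takes over 64 s, if anything falls off the work surface, if the arm or the gripper's body presses on something with over 40 N, if the wrist force passes 120 N, or if a joint passes its speed limit or range.

## Robot

A 7-joint arm with a two-finger parallel gripper is mounted at the origin on the work surface. World frame = base frame: x ahead of the robot, y to its left, z up, the work surface at z = 0. Lengths are in m, angles in rad, forces in N, time in s.
With the tool pointing down it reaches from about 0.4 to 0.85 m from the base axis. Payload 10.4 kg.
Tool frame: the origin (TCP) lies at the very end of the fingers, on their centre line; the grasp point (between the pads) lies 19 mm behind it; z points along the fingers, y is the direction in which the jaws open and shut (so a half turn about z gives the same grasp; the last joint's range is limited). The gripper opens to 87 mm and grips with 3 to 60 N. Pads are 19 mm wide; open, the fingers measure 117 mm over their backs; the gripper's body (75 mm by 190 mm) begins 51 mm behind the grasp point.
Start: joints at [-1.143, 0.332, -0.065, 1.46, 0.022, 1.35, -0.088], TCP at [0.272, 0.563, 0.223] pointing down, gripper open.
Joint ranges: [-2.6, 2.6], [-0.5, 2.12], [-1.47, 1.34], [0.16, 2.42], [-1.27, 4.41], [0.06, 2.06], [-2.6, 2.6]. Speed limits (rad/s): [2.22, 2.22, 2.79, 2.79, 3.14, 3.14, 3.14].

## Interface

Orientations are given as a rotation vector (axis times angle).
In Python, from bench import * gives the robot as it stands.
- The arm moves only by the tool arm_command, never from a script. Its argument "rows" is a list of rows, each a list of 7 numbers: the shift along the tool's x, y, z in mm, then the turn, a rotation vector about the tool's x, y, z in degrees, then the opening, from 0 (shut) to 1 (fully open). A call has 1 to 10 rows; each row shifts and turns the commanded pose from where the row before left it, along the tool's axes as they then stand; what a row does not reach is not made up. A row lasts 1/12 s, in which the tool goes at most 41.7 mm and 7.16 degrees, less where a joint would pass 70% of its speed; a pose out of reach is approached as far as the arm can. A call is refused whole if a number of a shift passes 41.7 or a number of a turn 7.16, either way. A call with a gripper value outside its range is refused whole. The fingers move at their own pace and stop on an object; "grip_force" is the grip in N (left out, the last holds). Time passes only in rows, so rows that do not move let the fingers close. It gives the time, the measured TCP pose, the force and the opening at its end, in the units of the state.
- read_state(): the state, without advancing time (a new reading comes with each control period).
- read_camera(name): name is "side" or "top"; returns a dict with "pixels" (420x560x3 uint8, blue, green, red), "fx", "fy", "cx", "cy" (pixels), "extrinsics" (4x4, takes a point from camera to world coordinates). Camera axes: x right, y down, z forward; pixel columns grow to the right and rows downward; lengths in m; the calibration is good to about 2 mm. A picture is of the moment at which its call begins. There is no depth.
- hand_in(): hands the job in, once; it reports no verdict.
The state is a dict: "time_s": time; "joints": joint angles; "qd": joint speeds; "tau": joint torques, N m; "ee_pos": TCP position; "tcp_rot": TCP orientation; "force": force on the tool from outside, world axes, zero at the start; "torque": the same for the moment, N m; "finger_gap": finger opening in m.
Only numpy, scipy, OpenCV 4.12 (cv2) and the standard library are available. Lean on these libraries where they do the work, as an engineer would, in place of code of your own. Each camera call takes 0.05 s, during which the arm holds its last target. There are 200 camera calls.

## Working session

There is one attempt and no reset: what is moved stays moved. The work goes in short steps, Python scripts to look and compute and a tool call to move; the robot and the scene stay as the last step left them, time stands still between calls to the robot, and variables do not carry over. Pictures are saved under pics/ and viewed, about 8 in all and at most 12, crops included, and the job is handed in when it is done.

Besides the shell and the picture viewer there is one more tool, called as name(argument=value, ...), one argument or row to a line, values as JSON. arm_command: Moves the arm, as the interface text tells. Its arguments: {"type":"object","properties":{"rows":{"type":"array"},"grip_force":{"type":"number"}},"required":["rows"]}

```bash
mkdir -p pics; ls
python3 - <<'E'
from bench import *
import cv2
for n in ("top","side"):
    c=read_camera(n); cv2.imwrite(f"pics/{n}0.png",c["pixels"]); print(n,c["fx"],c["fy"],c["cx"],c["cy"]); print(c["extrinsics"])
s=read_state(); print(s)
E
```

```text
pics
top 448.2012084110785 448.2012084110785 283.3592154730396 214.8803853848038
[[-0.01088437 -0.99114564  0.13233236  0.50477164]
 [-0.99879439  0.00444109 -0.04888813  0.01131686]
 [ 0.04786756 -0.13270494 -0.98999904  0.81842778]
 [ 0.          0.          0.          1.        ]]
side 395.2634573382875 395.2634573382875 278.08514593908546 209.24801609714478
[[-0.85911751 -0.40115889  0.31778711  0.3807903 ]
 [-0.51176587  0.66906481 -0.53893224  0.38832516]
 [ 0.00357729 -0.62563873 -0.78010473  0.63726662]
 [ 0.          0.          0.          1.        ]]
{'time_s': 0.1, 'joints': array([-1.14259488,  0.33279573, -0.06469777,  1.46085523,  0.02156218,
        1.34990982, -0.08848545]), 'qd': array([ 0.00028395, -0.00105715, -0.00142365, -0.00348336, -0.00105568,
       -0.00019576, -0.00082611]), 'tau': array([ 2.25382501e-03, -6.24543428e+01,  2.54965795e-02, -3.90720963e+01,
       -6.12814771e-02,  3.65863333e-02,  6.17943942e-05]), 'ee_pos': array([0.27214465, 0.56224907, 0.22184257]), 'tcp_rot': array([-7.02041779e-01, -3.06187590e+00,  1.95916143e-03]), 'force': array([ 0.3256949 , -0.42385166, -0.02745653]), 'torque': array([-0.07129909, -0.00347359, -0.01462062]), 'finger_gap': 0.08734721791070359}
```

View pics/top0.png

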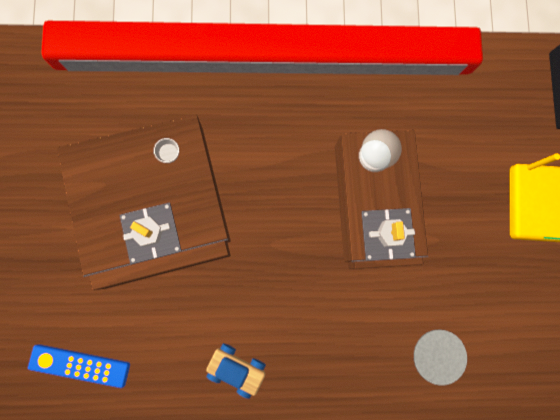

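View pics/side0.png

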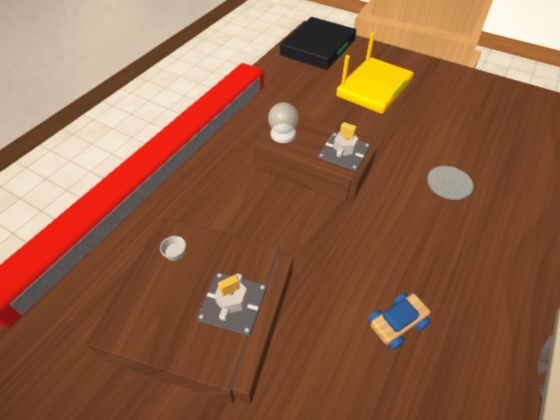

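Top: the wide box is at left, with its plate near (150,234) and the adjuster near (142,230). The narrow box is at right, at (388,234). Side: wide stop near (232,298). Next I'll enlarge the wide stop in both views.

Run:
```python
import cv2,numpy as np
a=cv2.imread("pics/top0.png")[195:270,110:190]; b=cv2.imread("pics/side0.png")[262:340,190:270]
a=cv2.resize(a,(400,375),interpolation=cv2.INTER_CUBIC); b=cv2.resize(b,(400,390),interpolation=cv2.INTER_CUBIC)
o=np.zeros((390,800,3),np.uint8); o[:375,:400]=a; o[:,400:]=b
cv2.imwrite("pics/crop0.png",o)
```

```text
(no output)
```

View pics/crop0.png

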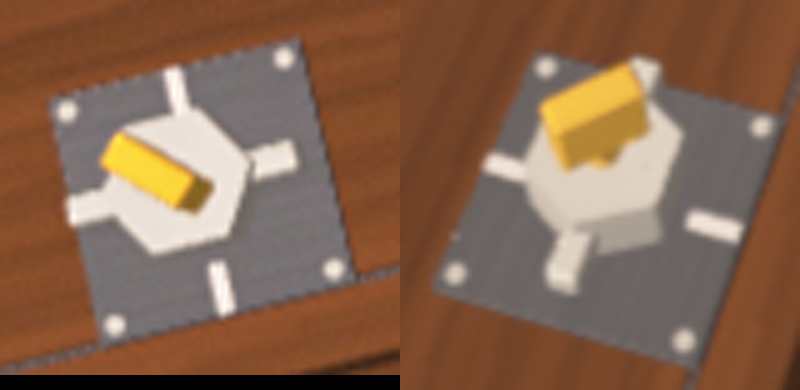

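The crop shows the plate screws, the index marks (top crop (173,68)–(185,110) and (214,262)–(226,315)), the wings and the brass grip, whose top face centres at about (151,171). Now to convert these to positions.

```bash
cat > h.py <<'E'
import numpy as np,cv2
from bench import *
from scipy.spatial.transform import Rotation as R
def px2w(c,p,z):
    p=np.atleast_2d(p); E=c["extrinsics"]
    d=np.c_[(p[:,0]-c["cx"])/c["fx"],(p[:,1]-c["cy"])/c["fy"],np.ones(len(p))]@E[:3,:3].T
    o=E[:3,3]; return o+d*((z-o[2])/d[:,2])[:,None]
def crop(u,x0,y0,s): return (np.atleast_2d(u)+.5)/s-.5+[x0,y0]
def show():
    s=read_state(); r=R.from_rotvec(s["tcp_rot"]).as_matrix()
    yaw=np.degrees(np.arctan2(r[1,1],r[0,1]))
    print("t",round(s["time_s"],2),"tcp",s["ee_pos"].round(4),"jaw yaw",yaw.round(2),"z",r[:,2].round(3),"gap",round(s["finger_gap"],4),"F",s["force"].round(1),"T",s["torque"].round(2),"q",s["joints"].round(2))
E
python3 - <<'E'
from h import *
t=read_camera("top"); s=read_camera("side")
T=lambda u,z:px2w(t,crop(u,110,195,5),z)
S=lambda u,z:px2w(s,crop(np.array(u)-[400,0],190,262,5),z)
for n,f,sc,ad in (("top",T,[(67,111),(284,59),(334,269),(115,325)],[(122,132),(102,165),(180,210),(200,178)]),("side",S,[(545,68),(761,126),(684,341),(455,273)],[(541,104),(630,62),(645,94),(556,138)])):
    P=f(sc,.080);A=f(ad,.144)
    print(n,"plate c",P.mean(0),"sides",np.linalg.norm(np.roll(P,-1,0)-P,axis=1))
    e=np.roll(P,-1,0)-P; print("edge deg",np.degrees(np.arctan2(e[:,1],e[:,0])))
    print("adj c",A.mean(0)); e=np.roll(A,-1,0)-A; print(np.linalg.norm(e,axis=1),np.degrees(np.arctan2(e[:,1],e[:,0])))
m=T([(179,89),(220,288)],.079); d=m[0]-m[1]; print("marks",m.mean(0),np.degrees(np.arctan2(d[1],d[0])))
w=T([(67,212),(296,155)],.10); d=w[0]-w[1]; print("wings",w.mean(0),np.linalg.norm(d),np.degrees(np.arctan2(d[1],d[0]))-90)
show()
E
```

```text
top plate c [0.57518502 0.19362094 0.08      ] sides [0.07178071 0.07150082 0.07186927 0.07206417]
edge deg [ -76.34072188 -165.64770657  104.10921515   14.27822667]
adj c [0.57488243 0.1924856  0.144     ]
[0.01132435 0.02699624 0.01105714 0.02721971] [ 150.67103424 -120.24684744  -30.45809493   59.19357846]
side plate c [0.57626793 0.19362508 0.08      ] sides [0.07225545 0.07216932 0.07202095 0.07173493]
edge deg [-165.56567395  104.22128647   14.08914371  -75.59165938]
adj c [0.57527083 0.19417508 0.144     ]
[0.02733126 0.01123382 0.02726688 0.0116203 ] [-120.10577653  146.47990391   60.71549503  -33.07466767]
marks [0.57604625 0.19417814 0.079     ] 12.980754932234365
wings [0.57551656 0.19448593 0.1       ] 0.0733859140020941 13.979388395421907
t 0.2 tcp [0.2722 0.5624 0.2221] jaw yaw 64.17 z [-0.    -0.001 -1.   ] gap 0.0869 F [ 0.3 -0.1 -0.2] T [-0.02 -0.04 -0.01] q [-1.14  0.33 -0.06  1.46  0.02  1.35 -0.09]
```

```bash
cat >> h.py <<'E'
AX=np.array([.5755,.1938]); BY=14.1
def need(x,y,z,yaw):
    s=read_state(); r=R.from_rotvec(s["tcp_rot"]).as_matrix()
    print("shift tool mm",((np.array([x,y,z])-s["ee_pos"])@r*1000).round(2))
    want=R.from_matrix(np.array([[-np.sin(a:=np.radians(yaw)),np.cos(a),0],[np.cos(a),np.sin(a),0],[0,0,-1]]).T.T)
    W=np.c_[[-np.sin(a),np.cos(a),0],[np.cos(a),np.sin(a),0],[0,0,-1]]
    print("turn tool deg",np.degrees(R.from_matrix(r.T@W).as_rotvec()).round(2))
E
sed -i '/want=/d; s/W=np.c_\[/a=np.radians(yaw); W=np.c_[/' h.py
python3 -c "
from h import *
need(*AX,.2,BY)"
```

```text
shift tool mm [-433.57 -199.59   22.25]
turn tool deg [-5.000e-02  2.000e-02  5.007e+01]
```

arm_command(
  rows=[
    [-21.7,-10,0,0,0,0,1],
    [-21.7,-10,0,0,0,0,1],
    [-21.7,-10,0,0,0,0,1],
    [-21.7,-10,0,0,0,0,1],
    [-21.7,-10,0,0,0,0,1],
    [-21.7,-10,0,0,0,0,1],
    [-21.7,-10,0,0,0,0,1],
    [-21.7,-10,0,0,0,0,1],
    [-21.7,-10,0,0,0,0,1],
    [-21.7,-10,0,0,0,0,1],
  ],
  grip_force=25,
)

```text
time_s: 1.03
ee_pos: [0.4246, 0.377, 0.2225]
tcp_rot: [-0.702, -3.062, 0.0]
force: [-0.3, -0.2, 0.5]
finger_gap: 0.087
```

arm_command(
  rows=[
    [-21.7,-10,0,0,0,0,1],
    [-21.7,-10,0,0,0,0,1],
    [-21.7,-10,0,0,0,0,1],
    [-21.7,-10,0,0,0,0,1],
    [-21.7,-10,0,0,0,0,1],
    [-21.7,-10,0,0,0,0,1],
    [-21.7,-10,0,0,0,0,1],
    [-21.7,-10,0,0,0,0,1],
    [-21.7,-10,0,0,0,0,1],
    [-21.7,-10,0,0,0,0,1],
  ],
)

```text
time_s: 1.87
ee_pos: [0.5763, 0.1925, 0.2224]
tcp_rot: [-0.702, -3.062, 0.0]
force: [0.8, -0.4, 0.5]
finger_gap: 0.087
```

arm_command(
  rows=[
    [0,0,0,0,0,5,1],
    [0,0,0,0,0,5,1],
    [0,0,0,0,0,5,1],
    [0,0,0,0,0,5,1],
    [0,0,0,0,0,5,1],
    [0,0,0,0,0,5,1],
    [0,0,0,0,0,5,1],
    [0,0,0,0,0,5,1],
    [0,0,0,0,0,5,1],
    [0,0,0,0,0,5,1],
  ],
)

```text
time_s: 2.7
ee_pos: [0.5757, 0.1935, 0.2223]
tcp_rot: [-1.936, -2.474, 0.0]
force: [0.8, -0.4, 0.4]
finger_gap: 0.0868
```

```bash
python3 -c "
from h import *
show(); need(*AX,.085,BY)"
```

```text
t 2.7 tcp [0.5757 0.1935 0.2223] jaw yaw 13.93 z [-0. -0. -1.] gap 0.0868 F [ 0.8 -0.4  0.4] T [-0.08 -0.01  0.01] q [-0.67  0.3   0.33  1.53 -0.1   1.33 -0.08]
shift tool mm [ 3.3000e-01 -3.0000e-02  1.3734e+02]
turn tool deg [-0.02 -0.   -0.17]
```

arm_command(
  rows=[
    [0,0,14,0,0,0,1],
    [0,0,14,0,0,0,1],
    [0,0,14,0,0,0,1],
    [0,0,14,0,0,0,1],
    [0,0,14,0,0,0,1],
    [0,0,14,0,0,0,1],
    [0,0,14,0,0,0,1],
    [0,0,14,0,0,0,1],
    [0,0,13,0,0,0,1],
    [0,0,12,0,0,0,1],
  ],
)

```text
time_s: 3.53
ee_pos: [0.5756, 0.1935, 0.0844]
tcp_rot: [-1.93, -2.478, 0.001]
force: [-0.2, 0.4, 0.1]
finger_gap: 0.0869
```

arm_command(
  rows=[
    [0,0,0,0,0,0,0.7],
    [0,0,0,0,0,0,0.55],
    [0,0,0,0,0,0,0.4],
    [0,0,0,0,0,0,0.3],
    [0,0,0,0,0,0,0.3],
    [0,0,0,0,0,0,0.3],
  ],
  grip_force=25,
)

```text
time_s: 4.03
ee_pos: [0.5761, 0.1937, 0.0862]
tcp_rot: [1.93, 2.478, 0.002]
force: [-0.3, -0.1, 0.4]
finger_gap: 0.0552
```

Run:
```python
from h import *
show(); need(*AX,.085,BY)
a=read_camera("top")["pixels"][180:285,90:210]; b=read_camera("side")["pixels"][232:352,170:290]
o=np.zeros((400,800,3),np.uint8); o[:350,:400]=cv2.resize(a,(400,350)); o[:,400:]=cv2.resize(b,(400,400)); cv2.imwrite("pics/nut1.png",o)
```

```text
t 4.03 tcp [0.5761 0.1937 0.0862] jaw yaw 14.17 z [ 0.001  0.001 -1.   ] gap 0.0552 F [-0.3 -0.1  0.4] T [-0.04  0.07  0.  ] q [-0.65  0.41  0.31  1.68 -0.14  1.07 -0.05]
shift tool mm [ 0.29 -0.57  1.17]
turn tool deg [ 0.06 -0.02  0.07]
```

View pics/nut1.png

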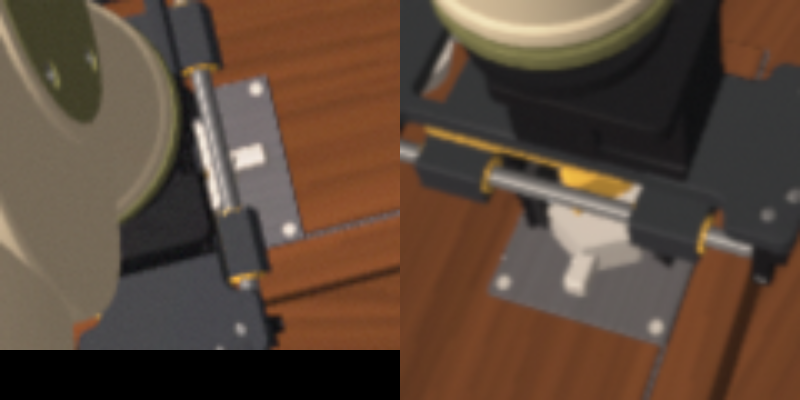

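The fingers straddle the nut, one on each flat, with wings clear of them. They are still closing, with the gap at 55 mm.

arm_command(
  rows=[
    [0,0,0,0,0,0,0.3],
    [0,0,0,0,0,0,0.3],
    [0,0,0,0,0,0,0.3],
    [0,0,0,0,0,0,0.3],
    [0,0,0,0,0,0,0.3],
  ],
)

```text
time_s: 4.55
ee_pos: [0.5764, 0.1937, 0.0858]
tcp_rot: [1.93, 2.478, 0.002]
force: [5.1, 1.4, -1.3]
finger_gap: 0.0407
```

```bash
python3 -c "
from h import *
show(); need(*AX,.085,BY)"
```

```text
t 4.55 tcp [0.5764 0.1937 0.0858] jaw yaw 14.18 z [ 0.001  0.    -1.   ] gap 0.0407 F [ 5.1  1.4 -1.3] T [ 0.25 -0.95  0.1 ] q [-0.65  0.41  0.31  1.68 -0.14  1.07 -0.05]
shift tool mm [ 0.31 -0.88  0.82]
turn tool deg [ 0.08 -0.01  0.08]
```

arm_command(
  rows=[
    [0,0,0,0,0,-5.8,0.3],
    [0,0,0,0,0,-5.8,0.3],
    [0,0,0,0,0,-5.8,0.3],
    [0,0,0,0,0,-5.8,0.3],
    [0,0,0,0,0,-5.8,0.3],
  ],
)

```text
time_s: 4.97
ee_pos: [0.5767, 0.1938, 0.0859]
tcp_rot: [1.241, 2.885, 0.002]
force: [7.5, 2.7, -2.0]
finger_gap: 0.0408
```

```bash
python3 -c "
from h import *
show(); need(*AX,.085,BY+58)"
```

```text
t 4.97 tcp [0.5767 0.1938 0.0859] jaw yaw 43.45 z [ 0.002  0.001 -1.   ] gap 0.0408 F [ 7.5  2.7 -2. ] T [ 0.33 -1.26 -0.08] q [-0.57  0.4   0.22  1.68 -0.1   1.07  0.43]
shift tool mm [ 0.81 -0.88  0.86]
turn tool deg [  0.1    0.07 -28.65]
```

arm_command(
  rows=[
    [0,0,0,0,0,-5.8,0.3],
    [0,0,0,0,0,-5.8,0.3],
    [0,0,0,0,0,-5.8,0.3],
    [0,0,0,0,0,-5.8,0.3],
    [0,0,0,0,0,-5.6,0.3],
    [0,0,0,0,0,0,0.3],
    [0,0,0,0,0,0,0.3],
  ],
)

```text
time_s: 5.55
ee_pos: [0.5768, 0.194, 0.0859]
tcp_rot: [0.491, 3.101, 0.002]
force: [6.3, 2.8, -3.0]
finger_gap: 0.0408
```

```bash
python3 -c "
from h import *
show(); need(*AX,.085,BY+58)"
```

```text
t 5.55 tcp [0.5768 0.194  0.0859] jaw yaw 72.02 z [ 0.002  0.001 -1.   ] gap 0.0408 F [ 6.3  2.8 -3. ] T [ 0.5  -1.47  0.06] q [-0.51  0.4   0.13  1.67 -0.06  1.07  0.9 ]
shift tool mm [ 1.18 -0.61  0.86]
turn tool deg [ 0.1   0.1  -0.08]
```

arm_command(
  rows=[
    [0,0,0,0,0,0,0.75],
    [0,0,0,0,0,0,0.75],
    [0,0,0,0,0,0,0.75],
    [0,0,0,0,0,0,0.75],
    [0,0,0,0,0,0,0.75],
  ],
)

```text
time_s: 5.97
ee_pos: [0.5755, 0.1934, 0.0854]
tcp_rot: [-0.492, -3.102, 0.0]
force: [-0.3, -0.5, 0.6]
finger_gap: 0.0629
```

```bash
python3 -c "
from h import *
show()"
```

```text
t 5.97 tcp [0.5755 0.1934 0.0854] jaw yaw 71.97 z [-0.001 -0.    -1.   ] gap 0.0629 F [-0.3 -0.5  0.6] T [-0.02 -0.02 -0.01] q [-0.51  0.4   0.13  1.67 -0.06  1.07  0.9 ]
```

arm_command(
  rows=[
    [0,0,-14,0,0,0,0.8],
    [0,0,-14,0,0,0,0.8],
    [0,0,-14,0,0,0,0.8],
    [0,0,-14,0,0,0,0.8],
    [0,0,-14,0,0,0,0.8],
    [0,0,-10,0,0,0,0.8],
    [0,0,0,0,0,-6.5,0.8],
    [0,0,0,0,0,-6.5,0.8],
    [0,0,0,0,0,-6.5,0.8],
    [0,0,0,0,0,-6.5,0.8],
  ],
)

```text
time_s: 6.8
ee_pos: [0.5756, 0.1934, 0.1654]
tcp_rot: [0.227, -3.133, 0.0]
force: [-0.0, 1.0, 0.0]
finger_gap: 0.0694
```

arm_command(
  rows=[
    [0,0,0,0,0,-6.5,0.6],
    [0,0,0,0,0,-6.5,0.6],
    [0,0,0,0,0,-6.5,0.6],
    [0,0,0,0,0,-6.5,0.6],
    [0,0,0,0,0,-6.5,0.6],
    [0,0,0,0,0,-6.5,0.6],
    [0,0,0,0,0,-6.5,0.6],
    [0,0,0,0,0,-6.5,0.6],
    [0,0,0,0,0,0,0.6],
  ],
)

```text
time_s: 7.55
ee_pos: [0.5757, 0.1933, 0.1654]
tcp_rot: [1.577, -2.717, -0.0]
force: [0.7, -0.1, 0.8]
finger_gap: 0.0524
```

```bash
sed -i 's/^AX=.*/AX=np.array([.5768,.194]); BY=14.1/' h.py
python3 - <<'E'
from h import *
show(); need(*AX,.117,150)
a=read_camera("top")["pixels"][180:285,90:210]; b=read_camera("side")["pixels"][232:352,170:290]
o=np.zeros((400,800,3),np.uint8); o[:350,:400]=cv2.resize(a,(400,350)); o[:,400:]=cv2.resize(b,(400,400)); cv2.imwrite("pics/adj1.png",o)
E
```

```text
t 7.55 tcp [0.5757 0.1933 0.1654] jaw yaw 150.27 z [-0. -0. -1.] gap 0.0524 F [ 0.7 -0.1  0.8] T [0.06 0.11 0.01] q [-0.36  0.33 -0.05  1.59  0.02  1.23  2.21]
shift tool mm [-1.15 -0.67 48.37]
turn tool deg [ 0.02 -0.02  0.27]
```

View pics/adj1.png

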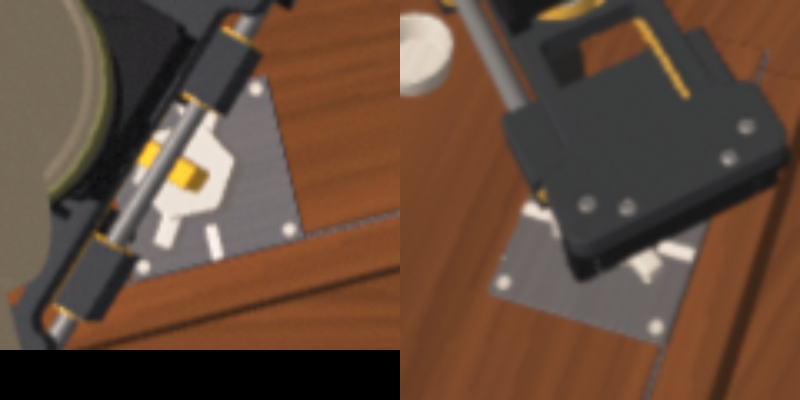

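The nut's wings have swung to about 58°, pointing to (165,240) in the top crop. The brass grip, at (150,155)–(200,180), is unmoved and sits between the jaws. Next: descend and grip.

arm_command(
  rows=[
    [-1.2,-0.7,8,0,0,0.3,0.6],
    [0,0,8,0,0,0,0.6],
    [0,0,8,0,0,0,0.6],
    [0,0,8,0,0,0,0.6],
    [0,0,8,0,0,0,0.6],
    [0,0,8,0,0,0,0.6],
    [0,0,0,0,0,0,0.4],
    [0,0,0,0,0,0,0.3],
    [0,0,0,0,0,0,0.2],
    [0,0,0,0,0,0,0.1],
  ],
  grip_force=20,
)

```text
time_s: 8.48
ee_pos: [0.5774, 0.1943, 0.1181]
tcp_rot: [-1.562, 2.724, -0.0]
force: [0.7, -0.7, 0.6]
finger_gap: 0.033
```

arm_command(
  rows=[
    [0,0,0,0,0,0,0.05],
    [0,0,0,0,0,0,0.05],
    [0,0,0,0,0,0,0.05],
    [0,0,0,0,0,0,0.05],
    [0,0,0,0,0,0,0.05],
    [0,0,0,0,0,0,0.05],
  ],
)

```text
time_s: 8.98
ee_pos: [0.5766, 0.1946, 0.1178]
tcp_rot: [1.563, -2.725, -0.001]
force: [-4.0, 1.7, 5.3]
finger_gap: 0.0119
```

```bash
python3 -c "
from h import *
show(); need(*AX,.117,104.1)"
```

```text
t 8.98 tcp [0.5766 0.1946 0.1178] jaw yaw 149.69 z [-0.001  0.    -1.   ] gap 0.0119 F [-4.   1.7  5.3] T [ 0.23  1.24 -0.04] q [-0.36  0.37 -0.05  1.63  0.02  1.14  2.2 ]
shift tool mm [ 0.39 -0.47  0.76]
turn tool deg [ 4.000e-02 -1.000e-02  4.559e+01]
```

arm_command(
  rows=[
    [0,0,0,0,0,5.7,0.05],
    [0,0,0,0,0,5.7,0.05],
    [0,0,0,0,0,5.7,0.05],
    [0,0,0,0,0,5.7,0.05],
    [0,0,0,0,0,5.7,0.05],
    [0,0,0,0,0,5.7,0.05],
    [0,0,0,0,0,5.7,0.05],
    [0,0,0,0,0,5.7,0.05],
    [0,0,0,0,0,0,0.05],
    [0,0,0,0,0,0,0.05],
  ],
)

```text
time_s: 9.82
ee_pos: [0.5768, 0.1943, 0.1178]
tcp_rot: [0.39, -3.117, -0.0]
force: [-4.9, -0.6, 5.9]
finger_gap: 0.0122
```

```bash
python3 -c "
from h import *
show(); need(*AX,.117,104.2)"
```

```text
t 9.82 tcp [0.5768 0.1943 0.1178] jaw yaw 104.25 z [-0.  0. -1.] gap 0.0122 F [-4.9 -0.6  5.9] T [ 0.06  1.09 -0.02] q [-0.46  0.37  0.08  1.64 -0.03  1.13  1.44]
shift tool mm [ 0.08 -0.29  0.78]
turn tool deg [ 0.   -0.01  0.05]
```

arm_command(
  rows=[
    [0,0,0,0,0,0,0.5],
    [0,0,0,0,0,0,0.5],
    [0,0,0,0,0,0,0.5],
    [0,0,0,0,0,0,0.5],
    [0,0,0,0,0,0,0.5],
    [0,0,-10,0,0,0,0.5],
    [0,0,-14,0,0,0,0.5],
    [0,0,-14,0,0,0,0.5],
    [0,0,-14,0,0,0,0.7],
    [0,0,0,0,0,0,0.8],
  ],
)

```text
time_s: 10.65
ee_pos: [0.5786, 0.1947, 0.1734]
tcp_rot: [-0.384, 3.113, 0.002]
force: [0.0, 0.5, -0.9]
finger_gap: 0.0504
```

arm_command(
  rows=[
    [0,0,0,0,0,6.4,0.8],
    [0,0,0,0,0,6.4,0.8],
    [0,0,0,0,0,6.4,0.8],
    [0,0,0,0,0,6.4,0.8],
    [0,0,0,0,0,6.6,0.8],
    [11,35,0,0,0,0,0.8],
    [11,35,0,0,0,0,0.8],
    [11,35,0,0,0,0,0.8],
    [11,35,0,0,0,0,0.8],
    [0,0,0,0,0,0,0.8],
  ],
)

```text
time_s: 11.48
ee_pos: [0.5754, 0.3503, 0.1686]
tcp_rot: [-0.48, -3.102, -0.006]
force: [-0.6, 1.9, -0.9]
finger_gap: 0.0698
```

Run:
```python
from h import *
show(); need(*AX,.165,72)
a=read_camera("top")["pixels"][195:270,110:190]; b=read_camera("side")["pixels"][262:340,190:270]
a=cv2.resize(a,(400,375),interpolation=cv2.INTER_CUBIC); b=cv2.resize(b,(400,390),interpolation=cv2.INTER_CUBIC)
o=np.zeros((390,800,3),np.uint8); o[:375,:400]=a; o[:,400:]=b
cv2.imwrite("pics/adj2.png",o)
```

```text
t 11.48 tcp [0.5754 0.3503 0.1686] jaw yaw 72.42 z [-0.002  0.004 -1.   ] gap 0.0698 F [-0.6  1.9 -0.9] T [ 0.09  0.   -0.04] q [-0.68  0.47  0.1   1.39 -0.05  1.28  0.68]
shift tool mm [ -48.51 -148.57    2.97]
turn tool deg [ 0.18 -0.2   0.42]
```

View pics/adj2.png

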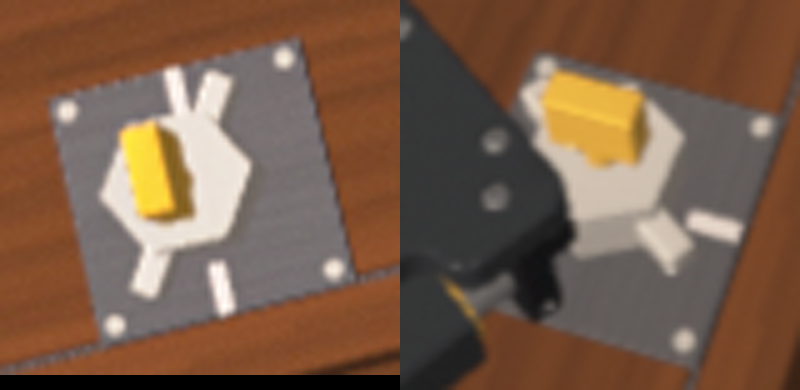

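The grip now points along the marks: top face (121,132),(155,123),(175,210),(143,217). The wings run from (219,74) to (145,295). Angles next.

Run:
```python
from h import *
t=read_camera("top"); s=read_camera("side")
A=px2w(t,crop([(121,132),(155,123),(175,210),(143,217)],110,195,5),.144)
B=px2w(s,crop([(154,70),(245,97),(234,125),(142,98)],190,262,5),.144)
an=lambda d:np.degrees(np.arctan2(d[1],d[0]))
print(A.mean(0),an(A[0]-A[3]),an(A[1]-A[2]),an(A[0]-A[1])-90,"side",B.mean(0),an(B[0]-B[1]),an(B[3]-B[2]))
w=px2w(t,crop([(219,74),(146,295)],110,195,5),.099); print("wing",an(w[1]-w[0]),w.mean(0))
# finer: yellow top-face mask, min-area rect on enlarged crop
p=cv2.cvtColor(cv2.resize(t["pixels"][195:270,110:190],None,fx=5,fy=5,interpolation=cv2.INTER_CUBIC),cv2.COLOR_BGR2HSV)
for v in (210,225,235):
    m=((p[...,0]>15)&(p[...,0]<35)&(p[...,1]>120)&(p[...,2]>v)).astype(np.uint8)
    n,l,st,_=cv2.connectedComponentsWithStats(m); k=1+st[1:,4].argmax()
    q=cv2.boxPoints(cv2.minAreaRect(np.argwhere(l==k)[:,::-1].astype(np.float32)))
    P=px2w(t,crop(q,110,195,5),.144); e=np.roll(P,-1,0)-P
    print(v,st[k,4],np.linalg.norm(e,axis=1).round(4)[:2],[an(x).round(1) for x in e])
need(*AX,.165,72)
```

```text
[0.57513274 0.19322991 0.144     ] 15.938318703271301 14.329762631499685 14.994328395496225 side [0.57554565 0.19365899 0.144     ] 12.858335817063622 13.214298425142266
wing 163.51604506230962 [0.57551283 0.19448822 0.099     ]
210 3154 [0.0108 0.0275] [np.float64(-76.6), np.float64(-165.3), np.float64(103.3), np.float64(14.8)]
225 3026 [0.0105 0.0271] [np.float64(-76.6), np.float64(-165.3), np.float64(103.2), np.float64(14.8)]
235 2907 [0.0101 0.0269] [np.float64(-77.4), np.float64(-166.1), np.float64(102.4), np.float64(14.0)]
shift tool mm [ -43.33 -139.27    4.48]
turn tool deg [-0.05  0.02 -0.18]
```

arm_command(
  rows=[
    [-10.8,-34.8,0,0,0,0,0.8],
    [-10.8,-34.8,0,0,0,0,0.8],
    [-10.8,-34.8,0,0,0,0,0.8],
    [-10.9,-34.9,0,0,0,0,0.8],
    [0,0,0,0,0,0,0.8],
    [0,0,0,0,0,0,0.8],
    [0,0,0,0,0,0,0.8],
  ],
)

```text
time_s: 12.27
ee_pos: [0.5767, 0.1943, 0.17]
tcp_rot: [0.498, 3.102, 0.001]
force: [-0.6, 1.4, -0.2]
finger_gap: 0.0693
```

```bash
python3 -c "
from h import *
show(); need(*AX,.0855,72)"
```

```text
t 12.27 tcp [0.5767 0.1943 0.17  ] jaw yaw 71.77 z [ 0.     0.001 -1.   ] gap 0.0693 F [-0.6  1.4 -0.2] T [ 0.1  -0.05 -0.01] q [-0.52  0.33  0.15  1.59 -0.05  1.23  0.89]
shift tool mm [-0.14 -0.29 84.46]
turn tool deg [ 0.04  0.01 -0.23]
```

arm_command(
  rows=[
    [0,0,10,0,0,0,0.8],
    [0,0,11,0,0,0,0.8],
    [0,0,11,0,0,0,0.8],
    [0,0,11,0,0,0,0.8],
    [0,0,11,0,0,0,0.8],
    [0,0,11,0,0,0,0.8],
    [0,0,11,0,0,0,0.8],
    [0,0,8.5,0,0,0,0.8],
    [0,0,0,0,0,0,0.6],
    [0,0,0,0,0,0,0.5],
  ],
  grip_force=25,
)

```text
time_s: 13.1
ee_pos: [0.5764, 0.195, 0.0846]
tcp_rot: [-0.495, -3.102, 0.001]
force: [-0.8, 0.2, 0.6]
finger_gap: 0.0628
```

arm_command(
  rows=[
    [0,0,0,0,0,0,0.4],
    [0,0,0,0,0,0,0.3],
    [0,0,0,0,0,0,0.3],
    [0,0,0,0,0,0,0.3],
    [0,0,0,0,0,0,0.3],
    [0,0,0,0,0,0,0.3],
    [0,0,0,0,0,0,0.3],
  ],
)

```text
time_s: 13.68
ee_pos: [0.5767, 0.1942, 0.0857]
tcp_rot: [0.496, 3.102, -0.001]
force: [-3.2, -4.3, 5.7]
finger_gap: 0.0409
```

```bash
python3 -c "
from h import *
show(); need(*AX,.085,14.2)"
```

```text
t 13.68 tcp [0.5767 0.1942 0.0857] jaw yaw 71.84 z [ 0.    -0.001 -1.   ] gap 0.0409 F [-3.2 -4.3  5.7] T [-1.06  0.7   0.07] q [-0.52  0.4   0.15  1.67 -0.06  1.07  0.9 ]
shift tool mm [-0.19 -0.14  0.65]
turn tool deg [-3.000e-02  4.000e-02  5.764e+01]
```

arm_command(
  rows=[
    [0,0,0,0,0,6,0.3],
    [0,0,0,0,0,6,0.3],
    [0,0,0,0,0,6,0.3],
    [0,0,0,0,0,6,0.3],
    [0,0,0,0,0,6,0.3],
    [0,0,0,0,0,6,0.3],
    [0,0,0,0,0,6,0.3],
    [0,0,0,0,0,6,0.3],
    [0,0,0,0,0,6,0.3],
    [0,0,0,0,0,1,0.3],
  ],
)

```text
time_s: 14.52
ee_pos: [0.5765, 0.194, 0.0856]
tcp_rot: [1.88, 2.516, -0.002]
force: [-4.2, -5.6, 7.3]
finger_gap: 0.0406
```

```bash
python3 -c "
from h import *
show()"
```

```text
t 14.52 tcp [0.5765 0.194  0.0856] jaw yaw 16.46 z [-0.    -0.001 -1.   ] gap 0.0406 F [-4.2 -5.6  7.3] T [-1.26  1.09  0.09] q [-0.65  0.41  0.31  1.68 -0.14  1.07 -0.01]
```

arm_command(
  rows=[
    [0,0,0,0,0,1,0.3],
    [0,0,0,0,0,1,0.3],
    [0,0,0,0,0,1,0.3],
    [0,0,0,0,0,0,0.3],
    [0,0,0,0,0,0,0.3],
  ],
)

```text
time_s: 14.93
ee_pos: [0.5765, 0.194, 0.0856]
tcp_rot: [1.938, 2.472, -0.001]
force: [-4.2, -5.6, 7.4]
finger_gap: 0.0411
```

```bash
python3 -c "
from h import *
show()"
```

```text
t 14.93 tcp [0.5765 0.194  0.0856] jaw yaw 13.81 z [-0.    -0.001 -1.   ] gap 0.0411 F [-4.2 -5.6  7.4] T [-1.24  1.08 -0.1 ] q [-0.66  0.41  0.32  1.68 -0.15  1.07 -0.05]
```

arm_command(
  rows=[
    [0,0,0,0,0,1,0.3],
    [0,0,0,0,0,1,0.3],
    [0,0,0,0,0,0,0.3],
    [0,0,0,0,0,0,0.3],
  ],
)

```text
time_s: 15.27
ee_pos: [0.5764, 0.1942, 0.0856]
tcp_rot: [1.979, 2.44, -0.002]
force: [-3.3, -5.5, 7.3]
finger_gap: 0.0411
```

```bash
python3 -c "
from h import *
show()"
```

```text
t 15.27 tcp [0.5764 0.1942 0.0856] jaw yaw 11.91 z [-0.    -0.001 -1.   ] gap 0.0411 F [-3.3 -5.5  7.3] T [-1.23  1.    0.89] q [-0.66  0.41  0.33  1.68 -0.15  1.07 -0.08]
```

The reaction torque has risen to 0.9 N m, so the nut is hard against its stop. Next: release, lift and move aside to check.

arm_command(
  rows=[
    [0,0,0,0,0,0,0.75],
    [0,0,0,0,0,0,0.75],
    [0,0,0,0,0,0,0.75],
    [0,0,0,0,0,0,0.75],
    [0,0,0,0,0,0,0.75],
    [0,0,0,0,0,0,0.75],
  ],
)

```text
time_s: 15.77
ee_pos: [0.5766, 0.1952, 0.085]
tcp_rot: [-1.98, -2.439, -0.0]
force: [0.5, 0.3, 1.0]
finger_gap: 0.0643
```

arm_command(
  rows=[
    [0,0,-12,0,0,0,0.75],
    [0,0,-14,0,0,0,0.75],
    [0,0,-14,0,0,0,0.75],
    [0,0,-14,0,0,0,0.75],
    [0,0,-14,0,0,0,0.75],
    [0,0,-14,0,0,0,0.75],
    [0,0,-14,0,0,0,0.75],
  ],
)

```text
time_s: 16.35
ee_pos: [0.5767, 0.195, 0.1828]
tcp_rot: [1.98, 2.439, 0.001]
force: [-0.2, 0.5, 0.6]
finger_gap: 0.0651
```

arm_command(
  rows=[
    [30,6,0,0,0,0,0.75],
    [30,6,0,0,0,0,0.75],
    [30,6,0,0,0,0,0.75],
    [30,6,0,0,0,0,0.75],
    [30,6,0,0,0,0,0.75],
    [30,6,0,0,0,0,0.75],
    [0,0,0,0,0,0,0.75],
    [0,0,0,0,0,0,0.75],
  ],
)

```text
time_s: 17.02
ee_pos: [0.5738, 0.381, 0.1813]
tcp_rot: [-1.975, -2.442, -0.0]
force: [0.6, -0.4, 0.5]
finger_gap: 0.0655
```

Run:
```python
from h import *
show()
t=read_camera("top"); s=read_camera("side"); a=t["pixels"][195:270,110:190]; b=s["pixels"][262:340,190:270]
a=cv2.resize(a,(400,375),interpolation=cv2.INTER_CUBIC); b=cv2.resize(b,(400,390),interpolation=cv2.INTER_CUBIC)
o=np.zeros((390,800,3),np.uint8); o[:375,:400]=a; o[:,400:]=b
cv2.imwrite("pics/fin.png",o)
p=cv2.cvtColor(a,cv2.COLOR_BGR2HSV); an=lambda d:np.degrees(np.arctan2(d[1],d[0]))
for v in (210,225,235):
    m=((p[...,0]>15)&(p[...,0]<35)&(p[...,1]>120)&(p[...,2]>v)).astype(np.uint8)
    n,l,st,_=cv2.connectedComponentsWithStats(m); k=1+st[1:,4].argmax()
    q=cv2.boxPoints(cv2.minAreaRect(np.argwhere(l==k)[:,::-1].astype(np.float32)))
    P=px2w(t,crop(q,110,195,5),.144); e=np.roll(P,-1,0)-P
    print(v,[an(x).round(1) for x in e])
o0=cv2.imread("pics/top0.png")[195:270,110:190].astype(int); d=np.abs(o0-t["pixels"][195:270,110:190]).max(2)
print("pixels changed >60 vs start",np.argwhere(d>60).min(0)*5 if (d>60).any() else 0,np.argwhere(d>60).max(0)*5 if (d>60).any() else 0,(d>60).sum())
```

```text
t 17.02 tcp [0.5738 0.381  0.1813] jaw yaw 12.07 z [-0.  0. -1.] gap 0.0655 F [ 0.6 -0.4  0.5] T [-0.14  0.07 -0.01] q [-0.85  0.5   0.28  1.34 -0.14  1.32 -0.35]
210 [np.float64(-76.6), np.float64(-165.3), np.float64(103.3), np.float64(14.8)]
225 [np.float64(-76.6), np.float64(-165.3), np.float64(103.2), np.float64(14.8)]
235 [np.float64(-77.2), np.float64(-165.9), np.float64(102.6), np.float64(14.2)]
pixels changed >60 vs start [120 100] [220 210] 196
```

View pics/fin.png

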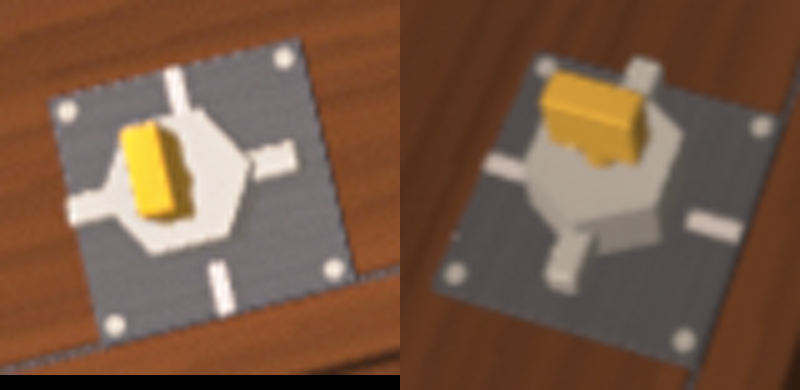

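The wings are back at their starting pixels, (67,212) and (296,155), so the nut is at its stop. The grip lies along the index marks, and only pixels around the screw differ from the start. I'm handing in.

```bash
python3 -c "
from bench import *
print(hand_in())"
```

```text
the job is handed in; nothing more can be done
None
```

The job is done and handed in at about 17 s of the 64 s allowed.

- **Slackening the nut:** I gripped the jam nut by its two wingless flats and turned it about 58° anticlockwise (0.16 turn).
- **Setting the screw:** I turned the adjuster about 45.5° clockwise. It now sits at about 14–15° in the top camera, against 14.1–14.3° for the box. After this step I also measured it in the side camera, at about 13°. Both agree with the marks to about 1°, which is as finely as I can measure.
- **Tightening the nut:** I turned the nut clockwise until the reaction torque rose to 0.9 N m, against the 0.1 N m it takes to turn it. The final picture shows its wings back at their starting pixels, and the adjuster unmoved by the tightening.

The gripper was clear of everything, above and to the left of the stop, when I handed in. I did not go near the narrow drawer box, and every wrist force reading stayed below about 12 N.

No check failed. The one disagreement was about where the stop's axis is: the cameras and the clamped gripper differed by about 1 mm, within the 2 mm camera calibration.

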